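Sort the finished copper pieces into their stock trays

TASK

Four finished copper pieces are lying about the jeweller's bench: two napkin rings, an oak leaf and a small salt dish. Put each into the stock tray that already holds a piece of its own kind, set down rather than dropped, and leave it the way up it is now, flat on the tray's floor and not on top of another piece. Don't shove the pieces that are already in the trays out of their places.

Things in the scene. Friction and masses are not known exactly. Their poses are not given: they have to be found in the camera images.
- ring_a: Copper napkin ring: a tube 40 mm across, 30 mm high, wall 3 mm, open at both ends, standing on end. 42 to 84 g. Origin: centre of its underside, z up its axis. Loose on the bench, with 25 mm or more clear beside it for each finger. One of two alike.
- ring_b: Copper napkin ring: a tube 40 mm across, 30 mm high, wall 3 mm, open at both ends, standing on end. 42 to 84 g. Origin: centre of its underside, z up its axis. Loose on the bench, with 25 mm or more clear beside it for each finger. One of two alike.
- leaf: Flat cast copper oak leaf, 90 mm long, 38 mm wide, 9 mm thick. 98 to 196 g. Origin: mid-width on its underside; x along the midrib (tip at +43 mm, stalk end at -47 mm), z up. Widest lobes (38 mm) at x = -8 and +10: pinch across y at the origin. Loose on the bench, with 25 mm or more clear beside it for each finger.
- dish: Small round copper salt dish (an open bowl): 56 mm across the rim, 53 mm across at 8 mm height, foot 44 mm across, 26 mm high, wall 3 mm, upright. 56 to 112 g. Origin: centre of its underside, z up. Loose on the bench, with 25 mm or more clear beside it for each finger.
- ring_tray: Fixed open wooden tray, 127 (x) by 182 (y) mm outside, 26 mm high, walls 6 mm, floor at 6 mm. Origin: centre of its underside. Three trays alike, square to the table within 12 degrees, told apart by what lies in them: here a napkin ring, near x = 0, y = -55 mm. The rest of the floor (+y side) is free for two more (at y = 0 and +55).
- leaf_tray: Fixed open wooden tray, 127 (x) by 182 (y) mm outside, 26 mm high, walls 6 mm, floor at 6 mm. Origin: centre of its underside. Three trays alike, square to the table within 12 degrees, told apart by what lies in them: here a leaf, lying along x within 9 degrees, near x = 0, y = -42 mm. The rest of the floor (+y side) is free for one more beside it (y = +42).
- dish_tray: Fixed open wooden tray, 127 (x) by 182 (y) mm outside, 26 mm high, walls 6 mm, floor at 6 mm. Origin: centre of its underside. Three trays alike, square to the table within 12 degrees, told apart by what lies in them: here a salt dish, near x = 0, y = -42 mm. The rest of the floor (+y side) is free for one more (y = +42).
- tray_ring: Copper napkin ring: a tube 40 mm across, 30 mm high, wall 3 mm, open at both ends, standing on end. 42 to 84 g. Origin: centre of its underside, z up its axis. Already in its tray; stays there.
- tray_leaf: Flat cast copper oak leaf, 90 mm long, 38 mm wide, 9 mm thick. 98 to 196 g. Origin: mid-width on its underside; x along the midrib (tip at +43 mm, stalk end at -47 mm), z up. Widest lobes (38 mm) at x = -8 and +10: pinch across y at the origin. Already in its tray; stays there.
- tray_dish: Small round copper salt dish (an open bowl): 56 mm across the rim, 53 mm across at 8 mm height, foot 44 mm across, 26 mm high, wall 3 mm, upright. 56 to 112 g. Origin: centre of its underside, z up. Already in its tray; stays there.
There are look-alikes about, which are no part of the job. What is shaped like the leaf_tray but blue is not meant.

How it is judged:
At the end, for the whole second after the job is handed in: Both napkin rings, the leaf and the dish lie inside the tray of their kind, each on the tray's floor (underside within 3.5 mm of it), the right way up within 0.1 rad, let go and at rest; the three pieces that were already in the trays are upright and within 30 mm of where they were (x of ring_a in the frame of ring_tray between -0.058 and 0.058 m and y of ring_a in the frame of ring_tray between -0.085 and 0.085 m and z of each of ring_a, ring_b in the frame of ring_tray below 0.0095 m and angle between each of ring_a, ring_b, leaf, dish, tray_ring, tray_leaf, tray_dish's own z axis and vertical below 0.1 rad and linear speed of each of ring_a, ring_b, leaf, dish below 0.02 m/s and angular speed of each of ring_a, ring_b, leaf, dish below 0.2 rad/s and x of ring_b in the frame of ring_tray between -0.058 and 0.058 m and y of ring_b in the frame of ring_tray between -0.085 and 0.085 m and x of leaf in the frame of leaf_tray between -0.058 and 0.058 m and y of leaf in the frame of leaf_tray between -0.085 and 0.085 m and z of leaf in the frame of leaf_tray below 0.0095 m and x of dish in the frame of dish_tray between -0.058 and 0.058 m and y of dish in the frame of dish_tray between -0.085 and 0.085 m and z of dish in the frame of dish_tray below 0.0095 m and distance of each of tray_ring, tray_leaf, tray_dish from where it was at the start of the episode below 0.03 m); the robot touches nothing.
It fails at once if a copper piece is dropped: let go more than 5 cm up ((height (world z) of ring_a above 0.06 m and contact force between ring_a and anything else below 0.02 N) or (height (world z) of ring_b above 0.06 m and contact force between ring_b and anything else below 0.02 N) or (height (world z) of leaf above 0.06 m and contact force between leaf and anything else below 0.02 N) or (height (world z) of dish above 0.06 m and contact force between dish and anything else below 0.02 N)).
It fails at once if a piece that already lay in its tray is shoved more than 3 cm (distance of any of tray_ring, tray_leaf, tray_dish from where it was at the start of the episode above 0.03 m).
It also fails if it takes over 99 s, if anything falls off the work surface, if the arm or the gripper's body presses on something with over 40 N, if the wrist force passes 120 N, or if a joint passes its speed limit or range.

ROBOT

A 6-joint arm with a two-finger parallel gripper is mounted at the origin on the work surface. World frame = base frame: x ahead of the robot, y to its left, z up, the work surface at z = 0. Lengths are in m, angles in rad, forces in N, time in s.
With the tool pointing down it reaches from about 0.35 to 0.775 m from the base axis. Payload 7.3 kg.
Tool frame: the origin (TCP) lies midway between the tips of the shut fingers; the grasp point (between the pads) lies 19 mm behind it (robot.tcp_to_grasp is the distance from the TCP to the grasp point, in m); z points along the fingers, y is the line along which they close (so a half turn about z gives the same grasp; the last joint's range is limited). The gripper opens to 92 mm and grips with 3 to 60 N. Pads are 19 mm wide; open, the fingers measure 130 mm over their backs; the gripper's body (75 mm by 190 mm) begins 47 mm behind the grasp point.
Start: joints at [1.053, 0.342, 1.524, -0, 1.275, -0.146], TCP at [0.191, 0.489, 0.187] pointing down, gripper open.
Joint ranges: [-2.53, 2.53], [-0.77, 2.02], [0.04, 2.7], [-1, 4.14], [0.28, 2.66], [-3.11, 3.11]. Speed limits (rad/s): [2.57, 2.57, 3.14, 3.14, 3.14, 3.14].

INTERFACE

Orientations are given as [roll, pitch, yaw] about the fixed x, y, z axes, in that order (R = Rz(yaw) Ry(pitch) Rx(roll)).
In Python, from cell import readout, cams, ticket, robot gives the robot as it stands. The module is installed in compiled form; this text tells all that it offers.
- The arm moves only by the tool jog_arm, never from a script. Its argument "plan" is a list of rows, each a list of 5 numbers: the shift along the world's x, y, z each as a share of 0.08 m, from -1 to 1, then the turn about the world's z as a share of 90 degrees, from -1 to 1, then the opening, from -1 (shut) to 1 (fully open). A call has 1 to 12 rows; each row is the pose to reach, as a shift and turn from the pose commanded when the call began; what a row does not reach only later rows make up. A row lasts 1/10 s, in which the tool goes at most 50 mm and 8.59 degrees, less where a joint would pass 70% of its speed; a pose out of reach is approached as far as the arm can. A call with a number of a shift or a turn outside -1 to 1 is refused whole. A call with a gripper value outside its range is refused whole. The fingers move at their own pace and stop on an object; "squeeze" is the grip in N (left out, the last holds). Time passes only in rows, so rows that repeat a pose let the fingers close. It gives the time, the measured TCP pose, the force, the opening and the grip force at its end, in the units of the state.
- readout.observe(): the state, without advancing time (a new reading comes with each control period).
- cams.read_camera(name): name is "side" or "top"; returns the picture (400x640x3 uint8, blue, green, red); there is no depth.
- cams.calibration(name): a dict with "K" (3x3 intrinsics, pixels), "world_from_camera" (4x4, takes a point from camera to world coordinates). Camera axes: x right, y down, z forward; pixel columns grow to the right and rows downward; lengths in m; the calibration is good to about 2 mm. A picture is of the moment at which its call begins. calibration takes no time and is no camera call.
- ticket.hand_in(): hands the job in; it is judged then, once.
The state is a dict: "time": time; "qpos": joint angles; "qvel": joint speeds; "joint_efforts": joint torques, N m; "tool_pos": TCP position; "tool_rot": TCP orientation; "contact_force": force on the tool from outside, world axes, zero at the start; "torque": the same for the moment, N m; "opening": finger opening in m; "grip_force": force on a finger pad.
Only numpy, scipy, OpenCV 4.12 (cv2) and the standard library are available. Lean on these libraries where they do the work, as an engineer would, in place of code of your own. Each camera call takes 0.05 s, during which the arm holds its last target. There are 200 camera calls.

## Working session

There is one attempt and no reset: what is moved stays moved. The work goes in short steps, Python scripts to look and compute and a tool call to move; the robot and the scene stay as the last step left them, time stands still between calls to the robot, and variables do not carry over. Pictures are saved under pics/ and viewed, at most 14 in all, crops included, and the job is handed in when it is done.

Besides the shell and the picture viewer there is one more tool, called after "Emit:" by a JSON object that holds its "op" and its "data", one argument or row to a line. jog_arm: Moves the arm, as the interface text tells. Shift numbers are shares of 0.08 m and turn numbers shares of 90 degrees, none past 1 either way. Its arguments: {"type":"object","properties":{"plan":{"type":"array"},"squeeze":{"type":"number"}},"required":["plan"]}

```bash
mkdir -p pics; cat > h.py <<'E'
import numpy as np, cv2
from cell import readout, cams, ticket, robot
def ray(name,u,v):
    c=cams.calibration(name);T=np.array(c["world_from_camera"]);K=np.array(c["K"])
    d=T[:3,:3]@np.linalg.solve(K,[u,v,1.]);return T[:3,3],d
def onplane(name,u,v,z):
    o,d=ray(name,u,v);return o+d*(z-o[2])/d[2]
def proj(name,p):
    c=cams.calibration(name);T=np.linalg.inv(np.array(c["world_from_camera"]));K=np.array(c["K"])
    q=K@(T[:3,:3]@np.asarray(p)+T[:3,3]);return q[:2]/q[2]
E
python3 - <<'E'
from h import *
for n in("top","side"):
    cv2.imwrite(f"pics/{n}0.png",cams.read_camera(n)); T=np.array(cams.calibration(n)["world_from_camera"]);print(n,T.round(3).tolist(),cams.calibration(n)["K"])
print(readout.observe(), robot.tcp_to_grasp)
E
```

```text
top [[-0.028, -0.988, 0.152, 0.227], [-1.0, 0.028, -0.002, -0.003], [-0.002, -0.152, -0.988, 1.299], [0.0, 0.0, 0.0, 1.0]] [[405.03947446   0.         325.5073051 ]
 [  0.         405.03947446 195.0520851 ]
 [  0.           0.           1.        ]]
side [[0.945, -0.197, 0.262, 0.111], [-0.328, -0.584, 0.743, -0.921], [0.007, -0.788, -0.616, 0.81], [0.0, 0.0, 0.0, 1.0]] [[465.70012461   0.         317.69060572]
 [  0.         465.70012461 201.81674724]
 [  0.           0.           1.        ]]
{'time': 0.1, 'qpos': array([ 1.05298431e+00,  3.42652075e-01,  1.52493505e+00, -8.83903502e-06,
        1.27537592e+00, -1.45999981e-01]), 'qvel': array([-6.41480825e-05, -1.57124104e-04, -2.37950210e-03, -7.19798953e-04,
       -3.94229868e-05, -1.93604149e-03]), 'joint_efforts': array([ 1.68895349e-03, -4.32004917e+01, -2.44696462e+01,  7.20232632e-02,
        5.25958801e-02, -4.47040054e-05]), 'tool_pos': array([0.19050833, 0.48876799, 0.18621026]), 'tool_rot': array([-3.14023561e+00, -1.91004347e-04,  2.76978306e+00]), 'contact_force': array([-0.24797461,  0.31666039,  0.37404107]), 'torque': array([-0.01513682,  0.04309284, -0.01899201]), 'grip_force': 0.0, 'opening': 0.0916730997199297} 0.0188
```

View pics/top0.png

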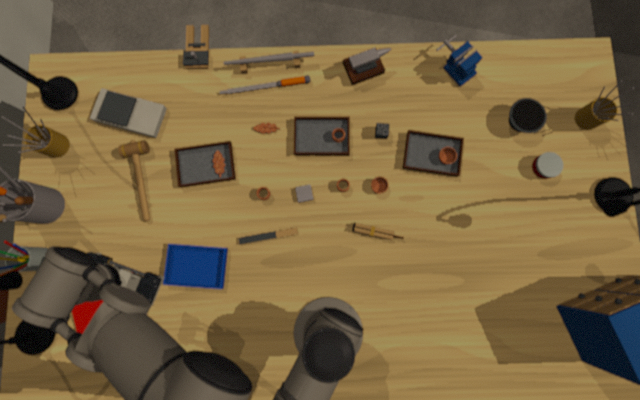

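View pics/side0.png

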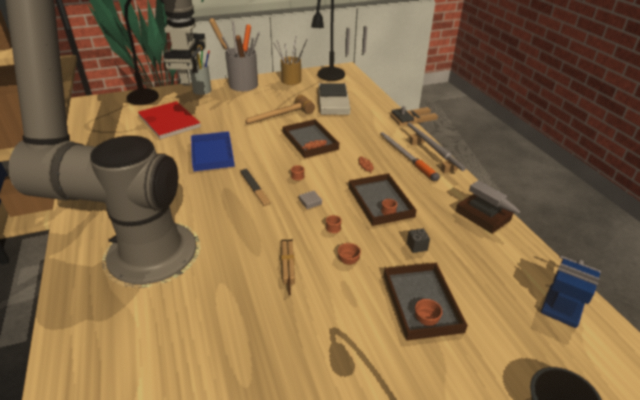

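The top view shows three dark trays: one holding a leaf at (205,164), one holding a ring at (322,136) and one holding a dish at (433,153). The blue tray at (195,266) is a look-alike. The loose pieces are the leaf (265,128), rings at (263,194) and (343,185), and the dish (379,185). Next I measure them and make one enlarged crop.

```bash
cat > m.py <<'E'
from h import *
def copper(img,lo=(0,90,50),hi=(14,255,255)):
    h=cv2.cvtColor(img,cv2.COLOR_BGR2HSV);return cv2.inRange(h,np.array(lo),np.array(hi))
def blobs(m,amin):
    c,_=cv2.findContours(m,cv2.RETR_EXTERNAL,cv2.CHAIN_APPROX_NONE);return [x for x in c if cv2.contourArea(x)>=amin]
E
python3 - <<'E'
from m import *
t=cv2.imread("pics/top0.png");s=cv2.imread("pics/side0.png")
for n,im,roi in(("top",t,(160,100,480,210)),("side",s,(270,110,480,340))):
    m=copper(im);M=np.zeros_like(m);x0,y0,x1,y1=roi;M[y0:y1,x0:x1]=m[y0:y1,x0:x1]
    for c in blobs(M,25):
        mo=cv2.moments(c);u,v=mo["m10"]/mo["m00"],mo["m01"]/mo["m00"]
        (cx,cy),(w,h),a=cv2.minAreaRect(c)
        p=onplane(n,u,v,.015);print(n,"uv",round(u,1),round(v,1),"A",mo["m00"],"rect",round(w,1),round(h,1),round(a),"z15:",p[:2].round(4),"z5:",onplane(n,u,v,.005)[:2].round(4))
# trays
h=cv2.cvtColor(t,cv2.COLOR_BGR2HSV)
d=((h[...,2]<105)).astype(np.uint8)*255
D=np.zeros_like(d);D[105:195,165:480]=d[105:195,165:480]
for c in blobs(D,500):
    c=cv2.convexHull(c);ap=cv2.approxPolyDP(c,5,True)
    r=cv2.minAreaRect(c);b=cv2.boxPoints(r)
    P=np.array([onplane("top",*q,.02)[:2] for q in b])
    ct=P.mean(0);e=[P[1]-P[0],P[2]-P[1]];L=max(e,key=np.linalg.norm);S=min(e,key=np.linalg.norm)
    ang=np.degrees(np.arctan2(L[1],L[0]));print("tray",r[0],ct.round(4),np.linalg.norm(L).round(4),np.linalg.norm(S).round(4),"long axis deg",ang.round(1),len(ap))
cv2.imwrite("pics/crop.png",cv2.resize(t[100:210,165:475],None,fx=2.58,fy=2.58,interpolation=cv2.INTER_CUBIC))
cv2.imwrite("pics/d.png",D)
E
```

```text
top uv 262.7 193.1 A 121.5 rect 12.7 12.0 45 z15: [0.436  0.1953] z5: [0.4376 0.1968]
top uv 342.5 185.0 A 108.5 rect 12.0 11.0 90 z15: [ 0.455  -0.0616] z5: [ 0.4568 -0.062 ]
top uv 379.1 184.7 A 198.0 rect 16.0 16.0 90 z15: [ 0.4527 -0.1795] z5: [ 0.4544 -0.1808]
top uv 218.5 162.8 A 223.0 rect 27.1 12.3 81 z15: [0.5398 0.3385] z5: [0.5423 0.3412]
top uv 181.2 172.9 A 53.5 rect 42.4 21.1 56 z15: [0.5097 0.4588] z5: [0.5119 0.4624]
top uv 447.6 155.2 A 260.5 rect 18.0 19.0 90 z15: [ 0.5438 -0.4067] z5: [ 0.5463 -0.4099]
top uv 228.7 165.4 A 72.0 rect 24.4 47.1 29 z15: [0.5303 0.3052] z5: [0.5327 0.3076]
top uv 413.6 156.0 A 42.0 rect 65.3 31.4 42 z15: [ 0.5443 -0.2961] z5: [ 0.5467 -0.2984]
top uv 338.4 134.7 A 150.0 rect 14.0 13.0 90 z15: [ 0.6232 -0.054 ] z5: [ 0.6263 -0.0544]
top uv 265.4 127.7 A 159.5 rect 10.0 25.0 90 z15: [0.6537 0.1855] z5: [0.6571 0.187 ]
side uv 424.4 301.2 A 3960.0 rect 84.9 60.0 71 z15: [ 0.5543 -0.3688] z5: [ 0.5599 -0.3618]
side uv 348.6 253.0 A 373.5 rect 21.0 23.0 90 z15: [ 0.4538 -0.1766] z5: [ 0.4581 -0.1673]
side uv 333.0 223.7 A 220.5 rect 16.0 18.0 7 z15: [ 0.4564 -0.0625] z5: [ 0.4607 -0.0517]
side uv 468.9 207.3 A 146.5 rect 22.4 16.9 65 z15: [ 0.8338 -0.1171] z5: [ 0.8428 -0.107 ]
side uv 384.1 203.8 A 778.5 rect 61.4 44.4 61 z15: [ 0.6196 -0.0289] z5: [ 0.626  -0.0177]
side uv 297.1 172.5 A 159.0 rect 15.0 12.0 90 z15: [0.4369 0.1933] z5: [0.441  0.2073]
side uv 424.3 167.7 A 183.0 rect 24.6 9.3 40 z15: [0.8143 0.0944] z5: [0.8232 0.1071]
side uv 365.8 164.1 A 128.0 rect 17.7 9.9 45 z15: [0.6521 0.1697] z5: [0.6589 0.1834]
side uv 311.8 141.7 A 551.5 rect 34.2 49.0 76 z15: [0.5363 0.3502] z5: [0.5417 0.3661]
tray (202.17555236816406, 164.325439453125) [0.5356 0.3897] 0.2061 0.1312 long axis deg -83.4 5
tray (429.41937255859375, 153.13453674316406) [ 0.5517 -0.3467] 0.2126 0.136 long axis deg -100.3 5
tray (318.0, 136.0) [0.6195 0.013 ] 0.2041 0.1285 long axis deg -91.7 4
```

View pics/crop.png

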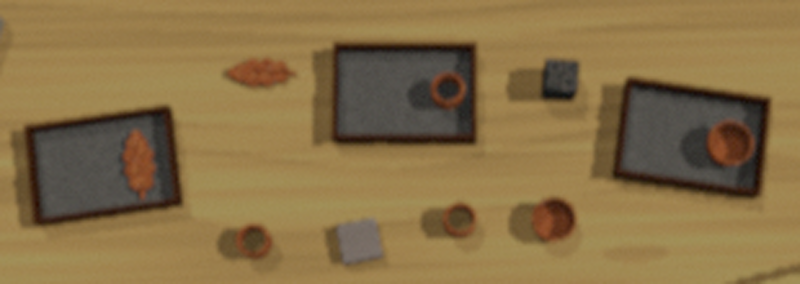

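Three dark trays fit the description, told apart by their contents: leaf at left, ring in the middle, dish at right. The blue one (195,266) is excluded. In each, the piece sits on the −y side and the +y side is free. The shadow spoils the automatic tray rectangles, so I take the rim corners from the crop.

```bash
python3 - <<'E'
from m import *
C={"leaf":[(27,127),(168,108),(181,202),(38,222)],"ring":[(334,43),(476,43),(476,142),(334,142)],"dish":[(627,78),(769,99),(759,196),(615,175)]}
tg={"leaf":[(0,.038),(0,-.042)],"ring":[(0,.003),(0,.055),(0,-.055)],"dish":[(0,.042),(0,-.042)]}
for k,c in C.items():
    P=np.array([onplane("top",165+(u+.5)/2.58-.5,100+(v+.5)/2.58-.5,.022)[:2] for u,v in c])
    ct=P.mean(0);yax=(P[0]+P[3]-P[1]-P[2])/2;xax=(P[0]+P[1]-P[2]-P[3])/2
    a=np.mean([np.arctan2(xax[1],xax[0]),np.arctan2(-yax[0],yax[1])]);ca,sa=np.cos(a),np.sin(a)
    print(k,ct.round(4),"L",np.linalg.norm(yax).round(3),np.linalg.norm(xax).round(3),"deg",np.degrees(a).round(1),[ (ct+[ca*x-sa*y,sa*x+ca*y]).round(4).tolist() for x,y in tg[k]])
t=cv2.imread("pics/top0.png");s=cv2.imread("pics/side0.png")
for n,im,(x0,y0,x1,y1) in(("top",t,(245,115,290,140)),("side",s,(350,150,385,180))):
    m=copper(im)[y0:y1,x0:x1];v,u=np.nonzero(m);P=np.array([onplane(n,a+x0,b+y0,.006)[:2] for a,b in zip(u,v)])
    w,V=np.linalg.eigh(np.cov(P.T));q=(P-P.mean(0))@V
    print(n,P.mean(0).round(4),"axis deg",np.degrees(np.arctan2(V[1,1],V[0,1])).round(1),"ext",np.ptp(q,axis=0).round(4),"mid",(P.mean(0)+V@((q.max(0)+q.min(0))/2)).round(4))
E
```

```text
leaf [0.5373 0.3807] L 0.178 0.123 deg 7.2 [[0.5326, 0.4184], [0.5426, 0.339]]
ring [0.6201 0.001 ] L 0.18 0.13 deg -1.6 [[0.6202, 0.004], [0.6216, 0.056], [0.6186, -0.054]]
dish [ 0.5519 -0.3582] L 0.18 0.127 deg -10.2 [[0.5594, -0.3168], [0.5445, -0.3995]]
top [0.6567 0.1867] axis deg 89.7 ext [0.0346 0.0829] mid [0.6561 0.1864]
side [0.6573 0.1575] axis deg 88.2 ext [0.0803 0.1346] mid [0.6477 0.1587]
```

Emit:
{"op": "jog_arm", "data": {
  "plan": [
    [0.55,-0.6,0,-0.1,1],
    [1,-1,0,-0.2,1],
    [1,-1,0,-0.3,1],
    [1,-1,0,-0.4,1]
  ]
}}

```text
time: 0.5
tool_pos: [0.2723, 0.4074, 0.1866]
tool_rot: [-3.141, 0.001, 2.16]
contact_force: [-0.1, -0.7, -0.1]
opening: 0.0916
grip_force: 0.0
```

Emit:
{"op": "jog_arm", "data": {
  "plan": [
    [0.55,-0.6,0,-0.1,1],
    [1,-1,0,-0.2,1],
    [1,-1,0,-0.3,1],
    [1,-1,0,-0.363,1]
  ]
}}

```text
time: 0.9
tool_pos: [0.3522, 0.3274, 0.1865]
tool_rot: [-3.141, 0.001, 1.59]
contact_force: [0.8, -0.0, -0.6]
opening: 0.0921
grip_force: 0.0
```

Emit:
{"op": "jog_arm", "data": {
  "plan": [
    [0.6,-0.6,-0.3,-0.02,1],
    [1,-1,-0.8,-0.02,1],
    [1,-1,-1,-0.02,1]
  ]
}}

```text
time: 1.2
tool_pos: [0.433, 0.2477, 0.1066]
tool_rot: [3.139, -0.001, 1.567]
contact_force: [0.6, 1.1, -0.1]
opening: 0.092
grip_force: 0.0
```

Emit:
{"op": "jog_arm", "data": {
  "plan": [
    [0.05,-0.55,-0.2,0,1],
    [0.05,-0.66,-0.5,0,1],
    [0.05,-0.66,-0.5,0,1],
    [0.05,-0.66,-0.5,0,1]
  ]
}}

```text
time: 1.6
tool_pos: [0.4347, 0.1966, 0.0671]
tool_rot: [-3.141, -0.0, 1.568]
contact_force: [0.6, 0.2, 0.0]
opening: 0.0917
grip_force: 0.0
```

```bash
cat > look.py <<'E'
import sys
from h import *
n,tag,x0,y0,x1,y1=sys.argv[1],sys.argv[2],*map(int,sys.argv[3:7])
im=cams.read_camera(n)[y0:y1,x0:x1];f=min(800/im.shape[1],600/im.shape[0])
cv2.imwrite(f"pics/{tag}.png",cv2.resize(im,None,fx=f,fy=f,interpolation=cv2.INTER_CUBIC))
E
python3 look.py side s1 240 120 400 240
```

```text
(no output)
```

View pics/s1.png

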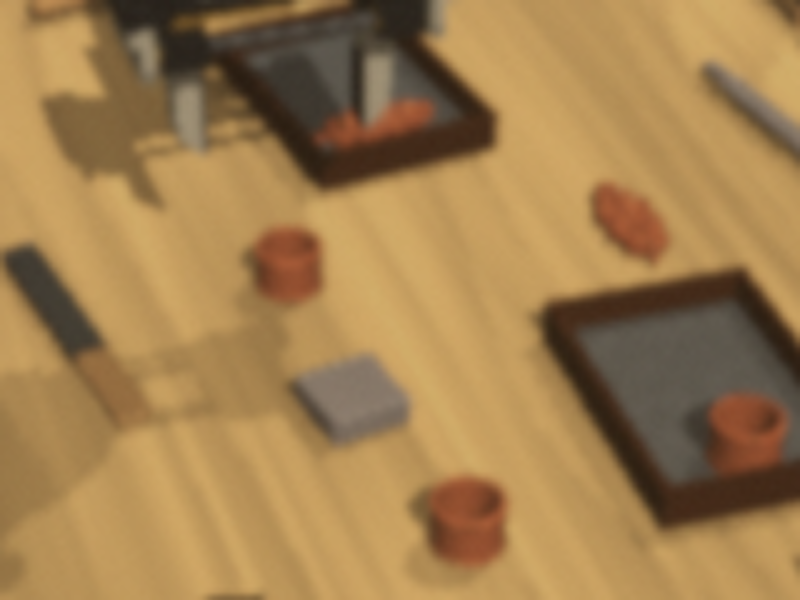

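The side crop shows the open fingers straddling ring_a: tips near crop (190,145) and (370,115), ring at (288,265). Descending to grip.

Emit:
{"op": "jog_arm", "data": {
  "plan": [
    [0.0,-0.015,-0.4,0,1],
    [0,-0.015,-0.78,0,1],
    [0,-0.015,-0.78,0,1],
    [0,-0.015,-0.78,0,-1],
    [0,-0.015,-0.78,0,-1],
    [0,-0.015,-0.78,0,-1],
    [0,-0.015,-0.78,0,-1],
    [0,-0.015,-0.78,0,-1],
    [0,-0.015,-0.78,0,-1]
  ],
  "squeeze": 20
}}

```text
time: 2.55
tool_pos: [0.4348, 0.1952, 0.0047]
tool_rot: [3.141, -0.0, 1.568]
contact_force: [0.9, 0.2, -0.2]
opening: 0.0487
grip_force: 0.0
```

Emit:
{"op": "jog_arm", "data": {
  "plan": [
    [0,0,0,0,-1],
    [0,0,0,0,-1],
    [0,0,0,0,-1],
    [0,0,0,0,-1]
  ]
}}

```text
time: 2.95
tool_pos: [0.4347, 0.1951, 0.0044]
tool_rot: [-3.142, 0.0, 1.568]
contact_force: [-0.6, -1.8, -0.8]
opening: 0.0169
grip_force: 0.0
```

```bash
python3 look.py side s2 240 120 400 240
```

```text
(no output)
```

View pics/s2.png

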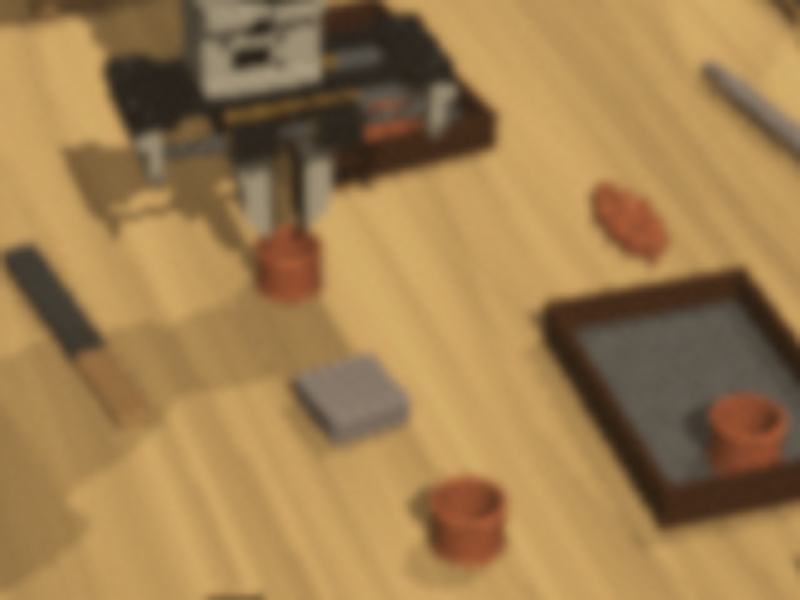

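```bash
python3 - <<'E'
from m import *
o=readout.observe();print(o["tool_pos"],o["qpos"].round(3),o["opening"])
p=o["tool_pos"];print("side proj tcp",proj("side",p),"top",proj("top",p))
for z in(0.005,0.03,.05):print(z,onplane("side",297,168,z).round(4))
print("ring proj side base/top",proj("side",[.4365,.1945,0]),proj("side",[.4365,.1945,.03]))
im=cams.read_camera("top");cv2.imwrite("pics/t2.png",cv2.resize(im[120:240,200:360],None,fx=5,fy=5,interpolation=cv2.INTER_CUBIC))
E
```

```text
[0.43468233 0.19513265 0.00438285] [ 0.261  0.496  1.88  -0.     0.766  0.264] 0.012371363352753538
side proj tcp [296.2784119 175.2342065] top [263.26589869 194.03779871]
0.005 [0.448 0.231 0.005]
0.03 [0.4376 0.1953 0.03  ]
0.05 [0.4292 0.1667 0.05  ]
ring proj side base/top [296.94391351 176.42665969] [296.73688593 168.1997485 ]
```

View pics/t2.png

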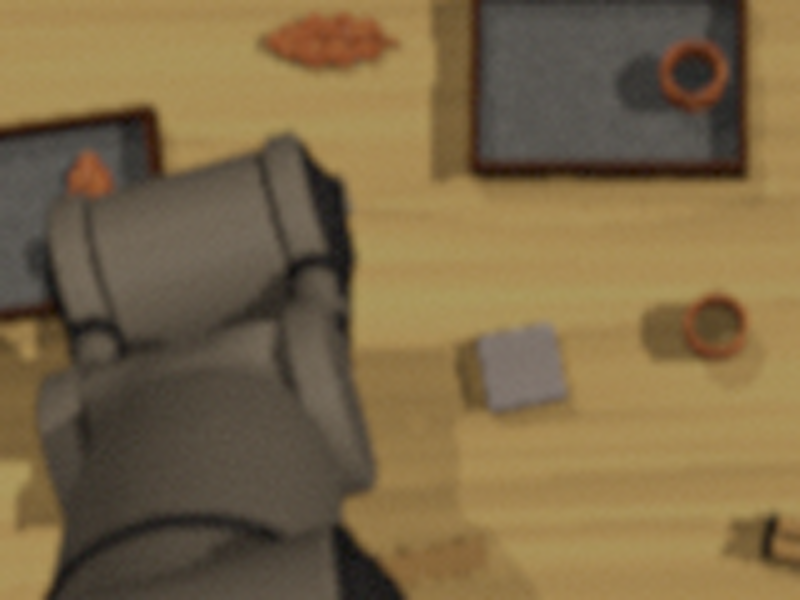

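```bash
python3 - <<'E'
from m import *
p=np.array([.4347,.1966,.067])
for dx in(-.055,0,.055):
    print(dx,"proj crop",((proj("side",p+[dx,0,0])-[240,120])*5).round(0), "if z+.03",((proj("side",p+[dx,0,.03])-[240,120])*5).round(0),"if y+.035",((proj("side",p+[dx,.035,0])-[240,120])*5).round(0))
im=cams.read_camera("side");cv2.imwrite("pics/s3.png",cv2.resize(im[145:190,270:330],None,fx=12,fy=12,interpolation=cv2.INTER_CUBIC))
E
```

```text
-0.055 proj crop [188. 204.] if z+.03 [186. 160.] if y+.035 [173. 173.]
0 proj crop [278. 187.] if z+.03 [277. 144.] if y+.035 [261. 158.]
0.055 proj crop [367. 172.] if z+.03 [367. 128.] if y+.035 [348. 142.]
```

View pics/s3.png

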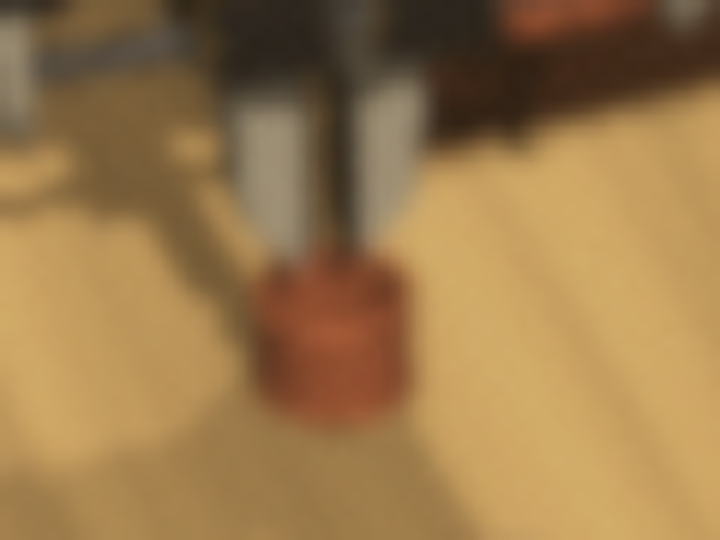

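The s1 tip pixels match fingertips about 35 mm higher than the reported TCP (x matches, so it isn't a sideways shift). The fingers are closing just above the ring. I'll check the true tip height by touching down gently beside the ring.

Emit:
{"op": "jog_arm", "data": {
  "plan": [
    [0,0,0.3,0,-1],
    [0,0.3,0.3,0,-1],
    [0,0.65,0.3,0,-1],
    [0,0.65,0.15,0,-1],
    [0,0.65,0,0,-1],
    [0,0.65,0,0,-1]
  ]
}}

```text
time: 3.7
tool_pos: [0.4329, 0.2459, 0.0024]
tool_rot: [-3.137, 0.002, 1.568]
contact_force: [0.2, 0.2, -0.8]
opening: 0.0007
grip_force: 0.0
```

```bash
python3 - <<'E'
from m import *
o=readout.observe();print(o["tool_pos"],o["opening"],o["contact_force"],proj("side",o["tool_pos"]))
im=cams.read_camera("side");cv2.imwrite("pics/s4.png",cv2.resize(im[130:190,265:345],None,fx=10,fy=10,interpolation=cv2.INTER_CUBIC))
E
```

```text
[0.43291603 0.24594314 0.00235234] 0.0007493369206695269 [ 0.16916592  0.17450605 -0.75234309] [290.95764386 167.03058644]
```

View pics/s4.png

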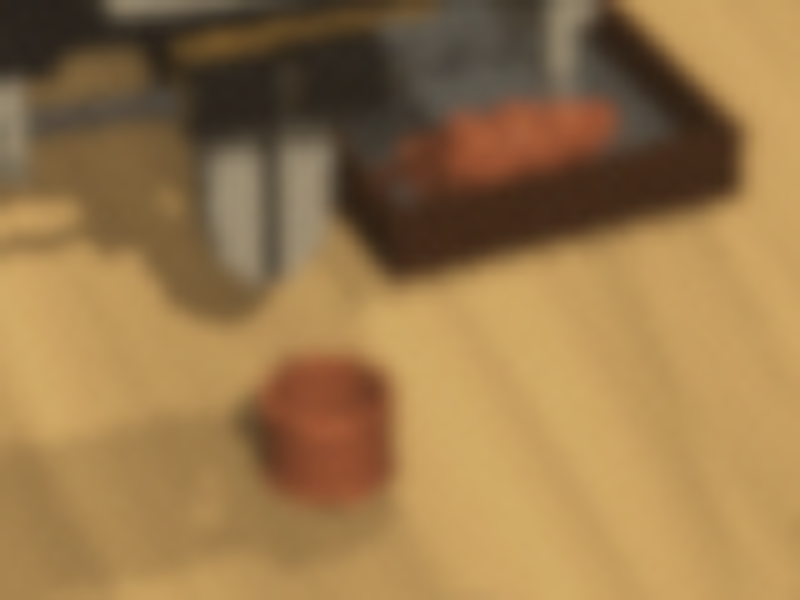

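The tips are at px (292,158.5) and should be at (291,167), with no contact force. So the fingers sit about 30 mm higher than reported. I'll lower in small steps to the touch to fix the offset.

Emit:
{"op": "jog_arm", "data": {
  "plan": [
    [0,0,-0.1,0,-1],
    [0,0,-0.2,0,-1],
    [0,0,-0.25,0,-1],
    [0,0,-0.25,0,-1]
  ]
}}

```text
time: 4.15
tool_pos: [0.4342, 0.2468, -0.0163]
tool_rot: [-3.14, 0.001, 1.568]
contact_force: [0.3, -0.7, 0.4]
opening: 0.0003
grip_force: 0.0
```

Emit:
{"op": "jog_arm", "data": {
  "plan": [
    [0,0,-0.03,0,-1],
    [0,0,-0.03,0,-1],
    [0,0,-0.03,0,-1]
  ]
}}

```text
time: 4.45
tool_pos: [0.4348, 0.2472, -0.0178]
tool_rot: [3.141, -0.0, 1.568]
contact_force: [-0.2, -0.2, 0.1]
opening: 0.0005
grip_force: 0.0
```

Emit:
{"op": "jog_arm", "data": {
  "plan": [
    [0,0,-0.03,0,-1],
    [0,0,-0.06,0,-1],
    [0,0,-0.06,0,-1]
  ]
}}

```text
time: 4.75
tool_pos: [0.4345, 0.2471, -0.0231]
tool_rot: [-3.141, 0.0, 1.568]
contact_force: [-0.9, -0.4, -1.1]
opening: 0.0004
grip_force: 0.0
```

Emit:
{"op": "jog_arm", "data": {
  "plan": [
    [0,0,-0.025,0,-1],
    [0,0,-0.025,0,-1],
    [0,0,-0.025,0,-1]
  ]
}}

```text
time: 5.05
tool_pos: [0.4347, 0.2471, -0.0248]
tool_rot: [3.142, 0.0, 1.568]
contact_force: [0.1, -0.0, 0.6]
opening: 0.0006
grip_force: 0.0
```

Emit:
{"op": "jog_arm", "data": {
  "plan": [
    [0,0,-0.025,0,-1],
    [0,0,-0.025,0,-1],
    [0,0,-0.025,0,-1]
  ]
}}

```text
time: 5.35
tool_pos: [0.4347, 0.2471, -0.0268]
tool_rot: [-3.142, 0.0, 1.568]
contact_force: [-0.4, 0.4, -0.5]
opening: 0.0001
grip_force: 0.0
```

Emit:
{"op": "jog_arm", "data": {
  "plan": [
    [0,0,-0.02,0,-1],
    [0,0,-0.02,0,-1],
    [0,0,-0.02,0,-1]
  ]
}}

```text
time: 5.65
tool_pos: [0.4347, 0.2471, -0.0284]
tool_rot: [3.142, 0.0, 1.568]
contact_force: [0.2, -0.3, -0.1]
opening: 0.0006
grip_force: 0.0
```

Emit:
{"op": "jog_arm", "data": {
  "plan": [
    [0,0,-0.02,0,-1],
    [0,0,-0.02,0,-1],
    [0,0,-0.02,0,-1]
  ]
}}

```text
time: 5.95
tool_pos: [0.4347, 0.2472, -0.03]
tool_rot: [-3.142, 0.0, 1.568]
contact_force: [-0.2, -0.5, 0.3]
opening: 0.0007
grip_force: 0.0
```

```bash
python3 - <<'E'
from m import *
o=readout.observe();print(o["tool_pos"],o["contact_force"],proj("side",o["tool_pos"]))
im=cams.read_camera("side");cv2.imwrite("pics/s5.png",im[130:190,265:345])
h=cv2.cvtColor(im,cv2.COLOR_BGR2HSV)
# light-grey finger pixels: lowest rows per column near the tip
g=(h[...,1]<75)&(h[...,2]>95)
for v in range(148,172):print(v,np.nonzero(g[v,282:305])[0]+282)
E
```

```text
[ 0.43467373  0.24715293 -0.03001671] [-0.24091209 -0.49244572  0.29188336] [291.67597914 175.27693074]
148 []
149 []
150 []
151 []
152 [296]
153 [290 291 294 295 296]
154 [287 289 290 291 294 295 296]
155 [287 288 289 290 291 294 295 296 297]
156 [287 288 289 290 291 292 293 294 295 296]
157 [287 288 289 290 291 292 293 294 295 296]
158 [287 288 289 290 291 292 293 294 295 296]
159 [287 288 289 290 291 292 293 294 295 296]
160 [287 288 289 290 291 292 293 294 295 296]
161 [287 288 289 290 291 292 294 295 296]
162 [287 288 289 290 291 292 293 294 295 296]
163 [288 289 290 291 292 294 295]
164 [289 290 291]
165 []
166 []
167 []
168 []
169 []
170 []
171 []
```

Emit:
{"op": "jog_arm", "data": {
  "plan": [
    [0,0,-0.02,0,-1],
    [0,0,-0.02,0,-1],
    [0,0,-0.02,0,-1]
  ]
}}

```text
time: 6.3
tool_pos: [0.4347, 0.2471, -0.0316]
tool_rot: [-3.142, 0.0, 1.568]
contact_force: [0.9, -0.2, 0.4]
opening: -0.0001
grip_force: 0.0
```

Emit:
{"op": "jog_arm", "data": {
  "plan": [
    [0,0,-0.02,0,-1],
    [0,0,-0.02,0,-1],
    [0,0,-0.02,0,-1]
  ]
}}

```text
time: 6.6
tool_pos: [0.4347, 0.2471, -0.0332]
tool_rot: [-3.142, 0.0, 1.568]
contact_force: [0.0, 0.7, -0.6]
opening: 0.0003
grip_force: 0.0
```

Emit:
{"op": "jog_arm", "data": {
  "plan": [
    [0,0,-0.015,0,-1],
    [0,0,-0.015,0,-1],
    [0,0,-0.015,0,-1]
  ]
}}

```text
time: 6.9
tool_pos: [0.4347, 0.2472, -0.0344]
tool_rot: [3.142, 0.0, 1.568]
contact_force: [0.3, 0.1, -0.1]
opening: 0.0005
grip_force: 0.0
```

Emit:
{"op": "jog_arm", "data": {
  "plan": [
    [0,0,-0.015,0,-1],
    [0,0,-0.015,0,-1],
    [0,0,-0.015,0,-1]
  ]
}}

```text
time: 7.2
tool_pos: [0.4347, 0.2472, -0.0356]
tool_rot: [-3.142, 0.0, 1.568]
contact_force: [-0.6, 1.0, 1.5]
opening: 0.0001
grip_force: 0.0
```

Emit:
{"op": "jog_arm", "data": {
  "plan": [
    [0,0,-0.015,0,-1],
    [0,0,-0.015,0,-1],
    [0,0,-0.015,0,-1]
  ]
}}

```text
time: 7.5
tool_pos: [0.4347, 0.2471, -0.0368]
tool_rot: [-3.142, 0.0, 1.568]
contact_force: [-1.0, -0.5, 0.7]
opening: 0.0006
grip_force: 0.0
```

Emit:
{"op": "jog_arm", "data": {
  "plan": [
    [0,0,-0.015,0,-1],
    [0,0,-0.015,0,-1],
    [0,0,-0.015,0,-1]
  ]
}}

```text
time: 7.8
tool_pos: [0.4347, 0.2471, -0.038]
tool_rot: [-3.142, 0.0, 1.568]
contact_force: [-0.2, -0.1, 0.8]
opening: 0.0007
grip_force: 0.0
```

Emit:
{"op": "jog_arm", "data": {
  "plan": [
    [0,0,-0.015,0,-1],
    [0,0,-0.015,0,-1],
    [0,0,-0.015,0,-1]
  ]
}}

```text
time: 8.1
tool_pos: [0.4347, 0.2471, -0.0392]
tool_rot: [-3.142, 0.0, 1.568]
contact_force: [0.1, -0.1, 0.0]
opening: 0.0005
grip_force: 0.0
```

Emit:
{"op": "jog_arm", "data": {
  "plan": [
    [0,0,-0.015,0,-1],
    [0,0,-0.015,0,-1],
    [0,0,-0.015,0,-1]
  ]
}}

```text
time: 8.4
tool_pos: [0.4349, 0.2472, -0.0396]
tool_rot: [3.141, -0.0, 1.568]
contact_force: [-2.4, 0.1, 7.7]
opening: 0.0006
grip_force: 4.0
```

```bash
python3 - <<'E'
from m import *
o=readout.observe();print(o["tool_pos"],o["contact_force"],"table row",proj("side",[.4347,.2472,0]))
im=cams.read_camera("side");h=cv2.cvtColor(im,cv2.COLOR_BGR2HSV)
g=(h[...,1]<75)&(h[...,2]>95)
for v in range(160,172):print(v,np.nonzero(g[v,282:305])[0]+282)
E
```

```text
[ 0.43485717  0.24721593 -0.03964227] [-2.37194239  0.07660094  7.67001045] table row [291.41364721 167.34517829]
160 [287 288 289 290 291 292 294 295 296]
161 [287 288 289 290 291 292 293 294 295 296]
162 [287 288 289 290 291 292 293 294 295 296]
163 [287 288 289 290 291 292 293 294 295 296]
164 [288 289 290 291]
165 [288 289 290 291]
166 [289 290]
167 []
168 []
169 []
170 []
171 []
```

Contact came at reported z = −0.0394, so true tip height = reported z + 39 mm and x/y hold. Now I grip ring_a with that offset.

Emit:
{"op": "jog_arm", "data": {
  "plan": [
    [0,0,0.4,0,0.5],
    [0,0,0.7,0,0.5],
    [0.02,-0.4,0.7,0,0.5],
    [0.02,-0.66,0.7,0,0.5],
    [0.02,-0.66,0.7,0,0.5],
    [0.02,-0.66,0.7,0,0.5],
    [0.02,-0.66,0.7,0,0.5],
    [0.02,-0.66,0.7,0,0.5],
    [0.02,-0.66,0.4,0,0.5],
    [0.02,-0.66,0.2,0,0.5],
    [0.02,-0.66,0.08,0,0.5],
    [0.02,-0.66,0.08,0,0.5]
  ]
}}

```text
time: 9.65
tool_pos: [0.4354, 0.1945, -0.0351]
tool_rot: [-3.139, 0.001, 1.569]
contact_force: [0.7, 0.2, 0.4]
opening: 0.0686
grip_force: 0.0
```

Emit:
{"op": "jog_arm", "data": {
  "plan": [
    [0,0,0,0,-1],
    [0,0,0,0,-1],
    [0,0,0,0,-1],
    [0,0,0,0,-1],
    [0,0,0,0,-1],
    [0,0,0,0,-1]
  ],
  "squeeze": 20
}}

```text
time: 10.25
tool_pos: [0.4367, 0.1945, -0.0335]
tool_rot: [3.141, -0.0, 1.568]
contact_force: [-0.9, -0.3, 4.4]
opening: 0.0387
grip_force: 20.0
```

Emit:
{"op": "jog_arm", "data": {
  "plan": [
    [0,0,0.35,0,-1],
    [0,0,0.65,0,-1],
    [0.4,-0.3,0.65,0,-1],
    [0.8,-0.6,0.65,0,-1],
    [1,-0.75,0.65,0,-1],
    [1,-0.75,0.65,0,-1]
  ]
}}

```text
time: 10.85
tool_pos: [0.5185, 0.1327, 0.0179]
tool_rot: [3.14, 0.0, 1.565]
contact_force: [0.0, -0.3, -0.3]
opening: 0.0392
grip_force: 20.0
```

Emit:
{"op": "jog_arm", "data": {
  "plan": [
    [0.4,-0.3,0,0,-1],
    [0.8,-0.6,0,0,-1],
    [1,-0.75,0,-0.015,-1],
    [1,-0.75,0,-0.015,-1]
  ]
}}

```text
time: 11.25
tool_pos: [0.5974, 0.0732, 0.0176]
tool_rot: [3.141, 0.0, 1.542]
contact_force: [0.2, 0.3, -1.3]
opening: 0.0393
grip_force: 20.0
```

Emit:
{"op": "jog_arm", "data": {
  "plan": [
    [0.3,-0.23,0,0,-1],
    [0.3,-0.23,0,0,-1],
    [0.3,-0.23,0,0,-1],
    [0.3,-0.23,0,0,-1]
  ]
}}

```text
time: 11.65
tool_pos: [0.6187, 0.0572, 0.0177]
tool_rot: [-3.14, -0.0, 1.546]
contact_force: [-0.2, -0.1, -0.2]
opening: 0.0391
grip_force: 20.0
```

```bash
python3 look.py side s6 280 120 440 240
```

```text
(no output)
```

View pics/s6.png

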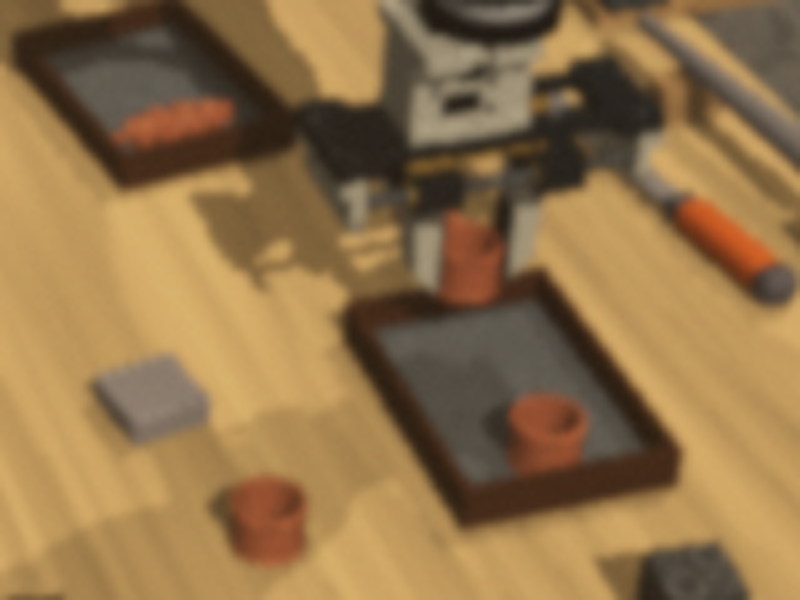

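The crop shows ring_a held upright at (470,260), over the free end of the ring tray. Lowering it.

Emit:
{"op": "jog_arm", "data": {
  "plan": [
    [0.01,0,-0.2,0,-1],
    [0.01,0,-0.4,0,-1],
    [0.01,0,-0.52,0,-1],
    [0.01,0,-0.55,0,-1],
    [0.01,0,-0.57,0,-1],
    [0.01,0,-0.57,0,-1]
  ]
}}

```text
time: 12.3
tool_pos: [0.6214, 0.0561, -0.027]
tool_rot: [3.141, -0.0, 1.545]
contact_force: [-0.2, 0.1, -0.5]
opening: 0.0389
grip_force: 20.0
```

Emit:
{"op": "jog_arm", "data": {
  "plan": [
    [0,0,-0.012,0,-1],
    [0,0,-0.012,0,-1],
    [0,0,-0.012,0,-1]
  ]
}}

```text
time: 12.6
tool_pos: [0.6218, 0.056, -0.0275]
tool_rot: [3.14, -0.0, 1.545]
contact_force: [-1.8, 0.4, 6.6]
opening: 0.0391
grip_force: 20.0
```

Emit:
{"op": "jog_arm", "data": {
  "plan": [
    [0,0,-0.01,0,-1],
    [0,0,-0.01,0,-1],
    [0,0,-0.01,0,-1]
  ]
}}

```text
time: 12.9
tool_pos: [0.6218, 0.056, -0.0275]
tool_rot: [3.14, -0.0, 1.545]
contact_force: [-3.0, 0.5, 10.6]
opening: 0.0387
grip_force: 20.0
```

Emit:
{"op": "jog_arm", "data": {
  "plan": [
    [0,0,0.02,0,0.2],
    [0,0,0.02,0,0.2],
    [0,0,0.02,0,0.2],
    [0,0,0.3,0,0.2],
    [0,0,0.62,0,0.2],
    [0,0,0.75,0,0.4],
    [-0.5,-0.35,0.75,0,0.4],
    [-1,-0.7,0.75,0,0.4],
    [-1,-0.7,0.75,0,0.4]
  ]
}}

```text
time: 13.8
tool_pos: [0.534, -0.0017, 0.029]
tool_rot: [-3.133, -0.0, 1.542]
contact_force: [-0.0, 1.2, 0.1]
opening: 0.0642
grip_force: 0.0
```

```bash
python3 look.py side s7 280 120 440 240
```

```text
(no output)
```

View pics/s7.png

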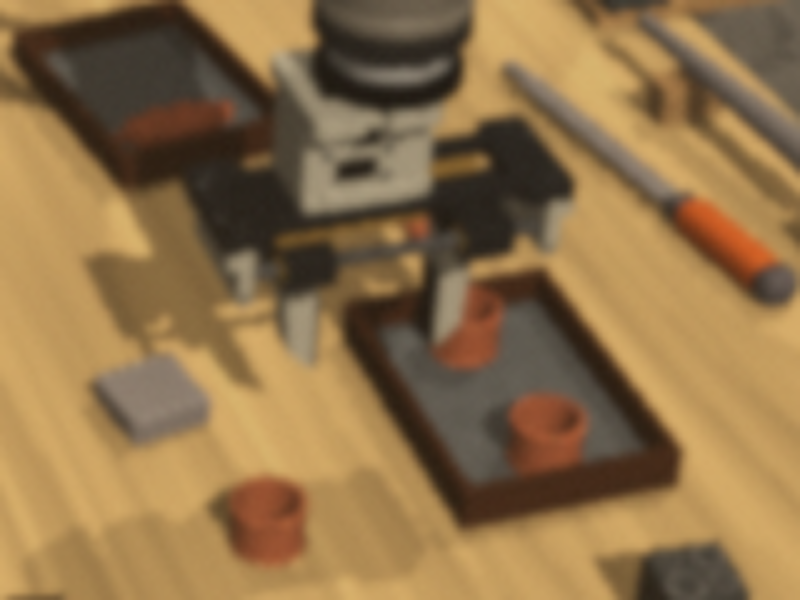

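ring_a stands upright in the tray at crop (470,330). Going on to ring_b.

Emit:
{"op": "jog_arm", "data": {
  "plan": [
    [-0.5,-0.4,0,0,0.4],
    [-1,-0.77,0,0.02,0.4],
    [-1,-0.77,0,0.02,0.4],
    [-1,-0.77,0,0.02,0.4],
    [-1,-0.77,0,0.02,0.4]
  ]
}}

```text
time: 14.35
tool_pos: [0.463, -0.0616, 0.0309]
tool_rot: [3.139, 0.0, 1.576]
contact_force: [0.8, -0.5, 0.5]
opening: 0.0644
grip_force: 0.0
```

Emit:
{"op": "jog_arm", "data": {
  "plan": [
    [-0.08,0,0,0,0.4],
    [-0.08,0,-0.3,0,0.4],
    [-0.08,0,-0.6,0,0.4],
    [-0.08,0,-0.8,0,0.4],
    [-0.08,0,-0.8,0,0.4],
    [-0.08,0,-0.8,0,-1],
    [-0.08,0,-0.8,0,-1],
    [-0.08,0,-0.8,0,-1],
    [-0.08,0,-0.8,0,-1],
    [-0.08,0,-0.8,0,-1],
    [-0.08,0,-0.8,0,-1]
  ],
  "squeeze": 20
}}

```text
time: 15.45
tool_pos: [0.4554, -0.0618, -0.0326]
tool_rot: [3.14, 0.0, 1.576]
contact_force: [-0.7, 0.8, 6.5]
opening: 0.0392
grip_force: 20.0
```

Emit:
{"op": "jog_arm", "data": {
  "plan": [
    [0,0,0.35,0,-1],
    [0,0,0.7,0,-1],
    [0.4,0.16,0.7,0,-1],
    [0.8,0.32,0.7,0,-1],
    [1,0.4,0.7,0,-1],
    [1,0.4,0.7,0,-1]
  ]
}}

```text
time: 16.05
tool_pos: [0.5365, -0.029, 0.0227]
tool_rot: [3.14, 0.0, 1.577]
contact_force: [0.0, 0.2, -0.4]
opening: 0.0393
grip_force: 20.0
```

Emit:
{"op": "jog_arm", "data": {
  "plan": [
    [0.4,0.16,0,0,-1],
    [0.8,0.32,0,0,-1],
    [1,0.4,0,-0.02,-1],
    [1,0.4,0,-0.02,-1],
    [1,0.4,0,-0.02,-1]
  ]
}}

```text
time: 16.55
tool_pos: [0.6131, 0.0021, 0.022]
tool_rot: [-3.139, 0.0, 1.545]
contact_force: [-0.9, -0.2, -1.1]
opening: 0.039
grip_force: 20.0
```

Emit:
{"op": "jog_arm", "data": {
  "plan": [
    [0.06,0,-0.1,0,-1],
    [0.06,0,-0.35,0,-1],
    [0.06,0,-0.52,0,-1],
    [0.06,0,-0.58,0,-1],
    [0.06,0,-0.61,0,-1],
    [0.06,0,-0.62,0,-1],
    [0.06,0,-0.62,0,-1]
  ]
}}

```text
time: 17.25
tool_pos: [0.6199, 0.0022, -0.0264]
tool_rot: [3.14, 0.0, 1.545]
contact_force: [0.1, -0.2, -0.5]
opening: 0.0394
grip_force: 20.0
```

Emit:
{"op": "jog_arm", "data": {
  "plan": [
    [0,0,-0.012,0,-1],
    [0,0,-0.012,0,-1],
    [0,0,-0.018,0,-1],
    [0,0,-0.018,0,-1]
  ]
}}

```text
time: 17.65
tool_pos: [0.6201, 0.0023, -0.0266]
tool_rot: [3.14, 0.0, 1.545]
contact_force: [-4.4, -0.2, 9.3]
opening: 0.0392
grip_force: 20.0
```

Emit:
{"op": "jog_arm", "data": {
  "plan": [
    [0,0,0.02,0,0.2],
    [0,0,0.02,0,0.2],
    [0,0,0.02,0,0.2],
    [0,0,0.3,0,0.2],
    [0,0,0.62,0,0.2],
    [0,0,0.75,0,0.7],
    [-0.5,-0.5,0.75,0,0.7],
    [-1,-1,0.75,0,0.7],
    [-1,-1,0.75,0,0.7]
  ]
}}

```text
time: 18.55
tool_pos: [0.5358, -0.0796, 0.0309]
tool_rot: [-3.138, -0.0, 1.543]
contact_force: [0.7, 0.1, 0.1]
opening: 0.0772
grip_force: 0.0
```

Emit:
{"op": "jog_arm", "data": {
  "plan": [
    [-0.5,-0.5,0,0,0.7],
    [-1,-1,0,0.02,0.7],
    [-1,-1,0,0.02,0.7],
    [-1,-1,0,0.02,0.7],
    [-1,-1,0,0.02,0.7]
  ]
}}

```text
time: 19.05
tool_pos: [0.4605, -0.1575, 0.0317]
tool_rot: [3.141, 0.0, 1.575]
contact_force: [0.4, -0.2, 0.4]
opening: 0.0777
grip_force: 0.0
```

```bash
python3 look.py side s8 300 120 480 255; python3 -c "
from h import *
o=readout.observe();p=o['tool_pos'];print(p,proj('side',p+[0,0,.0394]),proj('side',[.453,-.178,.026]))"
```

```text
[ 0.46067079 -0.15709479  0.03161463] [349.25311277 230.05402058] [348.67483676 250.15842838]
```

View pics/s8.png

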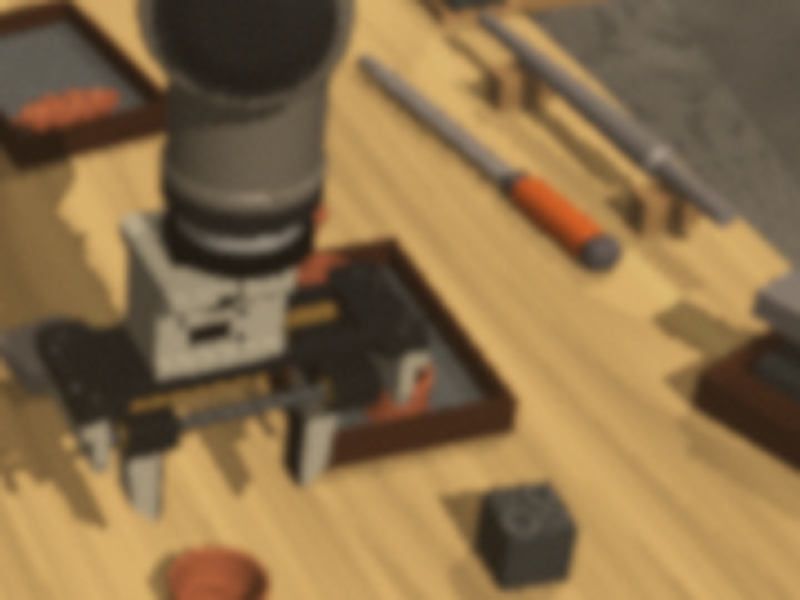

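The crop shows the open gripper just short of the dish (215,575), with the path clear. Moving over it and gripping.

Emit:
{"op": "jog_arm", "data": {
  "plan": [
    [-0.09,-0.26,0,0,0.7],
    [-0.09,-0.26,0,0,0.7],
    [-0.09,-0.26,-0.3,0,0.7],
    [-0.09,-0.26,-0.6,0,0.7],
    [-0.09,-0.26,-0.82,0,0.7],
    [-0.09,-0.26,-0.82,0,0.7],
    [-0.09,-0.26,-0.82,0,-1],
    [-0.09,-0.26,-0.82,0,-1],
    [-0.09,-0.26,-0.82,0,-1],
    [-0.09,-0.26,-0.82,0,-1],
    [-0.09,-0.26,-0.82,0,-1],
    [-0.09,-0.26,-0.82,0,-1]
  ],
  "squeeze": 20
}}

```text
time: 20.3
tool_pos: [0.453, -0.1786, -0.0331]
tool_rot: [3.14, 0.001, 1.576]
contact_force: [0.2, 2.3, 7.0]
opening: 0.0546
grip_force: 20.0
```

Emit:
{"op": "jog_arm", "data": {
  "plan": [
    [0,0,0.35,0,-1],
    [0,0,0.7,0,-1],
    [0.27,-0.35,0.7,0,-1],
    [0.54,-0.7,0.7,0,-1],
    [0.67,-0.86,0.7,0,-1],
    [0.67,-0.86,0.7,0,-1]
  ]
}}

```text
time: 20.9
tool_pos: [0.507, -0.2492, 0.022]
tool_rot: [3.14, 0.001, 1.575]
contact_force: [-0.8, -0.4, -1.5]
opening: 0.0545
grip_force: 20.0
```

Emit:
{"op": "jog_arm", "data": {
  "plan": [
    [0.27,-0.35,0,-0.04,-1],
    [0.54,-0.7,0,-0.08,-1],
    [0.66,-0.86,0,-0.115,-1],
    [0.66,-0.86,0,-0.115,-1],
    [0.66,-0.86,0,-0.115,-1]
  ]
}}

```text
time: 21.4
tool_pos: [0.5574, -0.3147, 0.0213]
tool_rot: [-3.139, -0.001, 1.397]
contact_force: [0.1, -0.2, -1.1]
opening: 0.0543
grip_force: 20.0
```

```bash
python3 look.py side s9 300 180 500 345
```

```text
(no output)
```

View pics/s9.png

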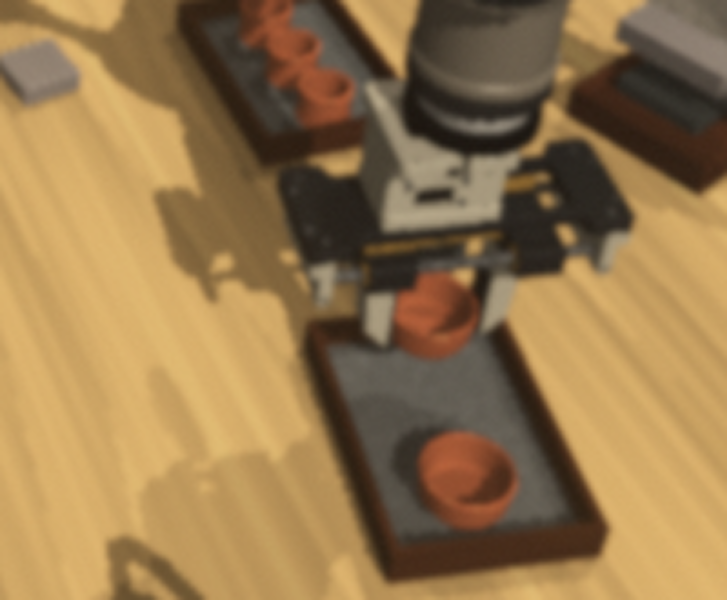

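The dish hangs level at (433,315) over the free end of the dish tray, and three rings stand in the ring tray. Lowering the dish.

Emit:
{"op": "jog_arm", "data": {
  "plan": [
    [0.02,0,-0.15,0,-1],
    [0.02,0,-0.35,0,-1],
    [0.02,0,-0.52,0,-1],
    [0.02,0,-0.58,0,-1],
    [0.02,0,-0.61,0,-1],
    [0.02,0,-0.62,0,-1],
    [0.02,0,-0.62,0,-1]
  ]
}}

```text
time: 22.15
tool_pos: [0.5603, -0.3158, -0.027]
tool_rot: [3.141, 0.0, 1.396]
contact_force: [-0.5, 1.1, 0.8]
opening: 0.0546
grip_force: 20.0
```

Emit:
{"op": "jog_arm", "data": {
  "plan": [
    [0,0,-0.01,0,-1],
    [0,0,-0.01,0,-1]
  ]
}}

```text
time: 22.35
tool_pos: [0.5604, -0.3159, -0.0271]
tool_rot: [3.141, 0.0, 1.396]
contact_force: [-3.1, 2.6, 8.1]
opening: 0.0546
grip_force: 20.0
```

Emit:
{"op": "jog_arm", "data": {
  "plan": [
    [0,0,0.015,0,0.42],
    [0,0,0.015,0,0.42],
    [0,0,0.015,0,0.42],
    [0,0,0.3,0,0.42],
    [0,0,0.62,0,0.42],
    [0,0,0.85,0.05,0.3],
    [0.2,0.5,0.85,0.115,0.3],
    [0.2,1,0.85,0.115,0.3]
  ]
}}

```text
time: 23.15
tool_pos: [0.5781, -0.2365, 0.0404]
tool_rot: [3.138, 0.002, 1.577]
contact_force: [1.0, 0.6, 0.0]
opening: 0.0598
grip_force: 0.0
```

Emit:
{"op": "jog_arm", "data": {
  "plan": [
    [0.1,0.5,0,0,0.3],
    [0.2,1,0,0,0.3]
  ]
}}

```text
time: 23.35
tool_pos: [0.5924, -0.1547, 0.0396]
tool_rot: [3.141, 0.0, 1.575]
contact_force: [0.1, 0.9, 0.1]
opening: 0.0596
grip_force: 0.0
```

Emit:
{"op": "jog_arm", "data": {
  "plan": [
    [0.1,0.5,0,0,0.3],
    [0.2,1,0,0,0.3]
  ]
}}

```text
time: 23.55
tool_pos: [0.6086, -0.0745, 0.0396]
tool_rot: [3.141, 0.0, 1.576]
contact_force: [0.3, 1.1, 0.1]
opening: 0.0596
grip_force: 0.0
```

Emit:
{"op": "jog_arm", "data": {
  "plan": [
    [0.1,0.5,0,0,0.3],
    [0.2,1,0,0,0.3]
  ]
}}

```text
time: 23.75
tool_pos: [0.6246, 0.0055, 0.0396]
tool_rot: [3.141, 0.0, 1.576]
contact_force: [-0.0, 0.1, 0.6]
opening: 0.0597
grip_force: 0.0
```

Emit:
{"op": "jog_arm", "data": {
  "plan": [
    [0.1,0.5,0,0,0.3],
    [0.2,1,0,0,0.3]
  ]
}}

```text
time: 23.95
tool_pos: [0.6406, 0.0856, 0.0395]
tool_rot: [3.141, 0.0, 1.576]
contact_force: [-0.1, -0.3, -0.3]
opening: 0.0597
grip_force: 0.0
```

Emit:
{"op": "jog_arm", "data": {
  "plan": [
    [0.1,0.5,0,0,0.3],
    [0.2,1,0,0,0.3],
    [0.2,1,0,0,0.3],
    [0.2,1,0,0,0.3]
  ]
}}

```text
time: 24.35
tool_pos: [0.6561, 0.1648, 0.0391]
tool_rot: [-3.141, 0.0, 1.578]
contact_force: [0.4, -0.6, -0.8]
opening: 0.0595
grip_force: 0.0
```

Emit:
{"op": "jog_arm", "data": {
  "plan": [
    [0.01,0.26,0,0,0.3],
    [0.01,0.26,-0.2,0,0.3],
    [0.01,0.26,-0.5,0,0.3],
    [0.01,0.26,-0.8,0,0.3],
    [0.01,0.26,-0.92,0,0.3],
    [0.01,0.26,-0.95,0,0.3],
    [0.01,0.26,-0.95,0,0.3]
  ]
}}

```text
time: 25.05
tool_pos: [0.6576, 0.184, -0.0359]
tool_rot: [3.141, 0.0, 1.575]
contact_force: [-1.2, -0.3, -0.4]
opening: 0.0597
grip_force: 0.0
```

Emit:
{"op": "jog_arm", "data": {
  "plan": [
    [0,0,0,0,-1],
    [0,0,0,0,-1],
    [0,0,0,0,-1],
    [0,0,0,0,-1],
    [0,0,0,0,-1],
    [0,0,0,0,-1]
  ],
  "squeeze": 25
}}

```text
time: 25.65
tool_pos: [0.6576, 0.1849, -0.0356]
tool_rot: [3.14, -0.0, 1.576]
contact_force: [-0.7, -1.0, 5.2]
opening: 0.036
grip_force: 24.9
```

Emit:
{"op": "jog_arm", "data": {
  "plan": [
    [0,0,0.35,0,-1],
    [0,0,0.7,0,-1],
    [-0.2,0.4,0.7,-0.09,-1],
    [-0.4,0.8,0.7,-0.18,-1],
    [-0.52,0.97,0.7,-0.27,-1],
    [-0.52,0.97,0.7,-0.36,-1]
  ]
}}

```text
time: 26.25
tool_pos: [0.6132, 0.2649, 0.019]
tool_rot: [-3.14, 0.001, 1.008]
contact_force: [-0.4, -0.5, -1.3]
opening: 0.0359
grip_force: 24.8
```

Emit:
{"op": "jog_arm", "data": {
  "plan": [
    [-0.2,0.3,0,-0.09,-1],
    [-0.3,0.6,0,-0.18,-1],
    [-0.4,0.8,0,-0.27,-1],
    [-0.52,0.97,0,-0.36,-1]
  ]
}}

```text
time: 26.65
tool_pos: [0.573, 0.3409, 0.0189]
tool_rot: [-3.142, 0.001, 0.44]
contact_force: [0.6, 0.4, -1.1]
opening: 0.0361
grip_force: 24.8
```

Emit:
{"op": "jog_arm", "data": {
  "plan": [
    [-0.2,0.4,0,-0.09,-1],
    [-0.4,0.8,0,-0.18,-1],
    [-0.52,0.97,0,-0.203,-1],
    [-0.52,0.97,0,-0.203,-1],
    [-0.52,0.97,0,-0.203,-1],
    [-0.52,0.97,0,-0.203,-1]
  ]
}}

```text
time: 27.25
tool_pos: [0.5329, 0.4164, 0.0194]
tool_rot: [3.141, 0.0, 0.126]
contact_force: [-0.1, 0.5, -1.6]
opening: 0.0361
grip_force: 24.8
```

```bash
python3 look.py side s10 240 80 360 170
```

```text
(no output)
```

View pics/s10.png

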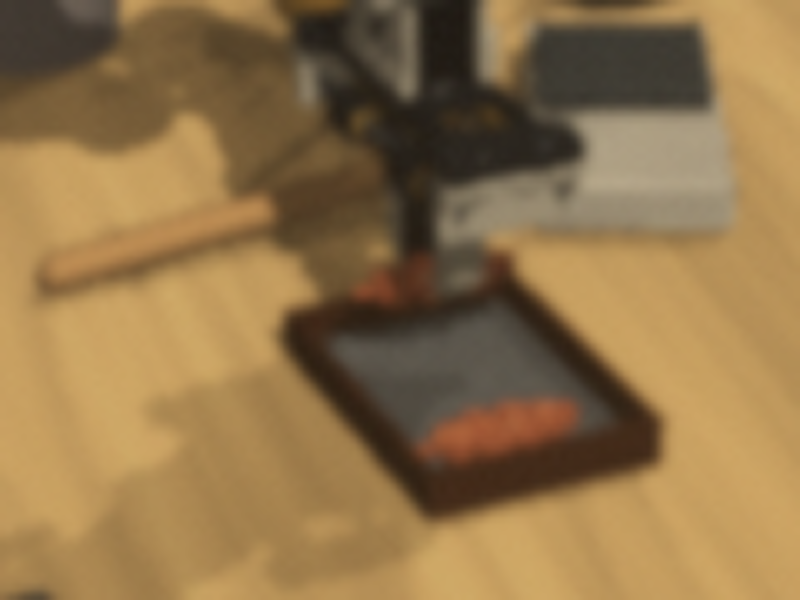

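The leaf hangs level along the tray's x at (430,280), over the free half. Lowering it.

Emit:
{"op": "jog_arm", "data": {
  "plan": [
    [0,0,-0.15,0,-1],
    [0,0,-0.35,0,-1],
    [0,0,-0.52,0,-1],
    [0,0,-0.58,0,-1],
    [0,0,-0.61,0,-1],
    [0,0,-0.62,0,-1],
    [0,0,-0.62,0,-1]
  ]
}}

```text
time: 28.0
tool_pos: [0.5315, 0.4169, -0.0296]
tool_rot: [3.14, 0.002, 0.126]
contact_force: [-3.0, -1.5, 6.1]
opening: 0.0366
grip_force: 24.9
```

Emit:
{"op": "jog_arm", "data": {
  "plan": [
    [0,0,-0.01,0,-1],
    [0,0,-0.01,0,-1]
  ]
}}

```text
time: 28.2
tool_pos: [0.5316, 0.417, -0.0297]
tool_rot: [3.14, 0.001, 0.126]
contact_force: [-5.5, -3.2, 10.2]
opening: 0.0364
grip_force: 25.0
```

Touching at the expected height. I release, rise clear and check.

Emit:
{"op": "jog_arm", "data": {
  "plan": [
    [0,0,0.015,0,0],
    [0,0,0.015,0,0],
    [0,0,0.015,0,0],
    [0,0,0.3,0,0],
    [0,0,0.62,0,0],
    [0,0,1,0,0],
    [-0.2,-0.5,1,0,0],
    [-0.4,-1,1,0,0],
    [-0.4,-1,1,0,0]
  ]
}}

```text
time: 29.1
tool_pos: [0.4968, 0.333, 0.0482]
tool_rot: [3.138, 0.006, 0.124]
contact_force: [-0.2, 0.4, -0.8]
opening: 0.0456
grip_force: 0.0
```

Emit:
{"op": "jog_arm", "data": {
  "plan": [
    [-0.3,-0.5,0.5,0,0],
    [-0.7,-1,1,0,0],
    [-0.7,-1,1,0,0]
  ]
}}

```text
time: 29.4
tool_pos: [0.4439, 0.2565, 0.131]
tool_rot: [-3.141, -0.001, 0.126]
contact_force: [0.7, -0.1, 0.3]
opening: 0.0459
grip_force: 0.0
```

Emit:
{"op": "jog_arm", "data": {
  "plan": [
    [-0.2,-0.5,0,0,0],
    [-0.2,-1,0,0,0],
    [-0.2,-1,0,0,0],
    [-0.2,-1,0,0,0]
  ]
}}

```text
time: 29.8
tool_pos: [0.4291, 0.1774, 0.1296]
tool_rot: [-3.141, -0.001, 0.124]
contact_force: [-0.2, 0.7, 0.1]
opening: 0.0458
grip_force: 0.0
```

```bash
python3 - <<'E'
from h import *
s=cams.read_camera("side");t=cams.read_camera("top")
a=cv2.resize(s[100:345,260:480],(540,600),interpolation=cv2.INTER_CUBIC)[:,:540]
b=cv2.resize(t[100:200,160:480],(800,250),interpolation=cv2.INTER_CUBIC)
c=cv2.resize(s[100:345,260:480],(310,345),interpolation=cv2.INTER_CUBIC)
d=cv2.resize(s[110:170,270:350],(460,345),interpolation=cv2.INTER_CUBIC)
cv2.imwrite("pics/fin.png",np.vstack([b,np.hstack([c,d,np.zeros((345,30,3),np.uint8)])]))
E
```

```text
(no output)
```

View pics/fin.png

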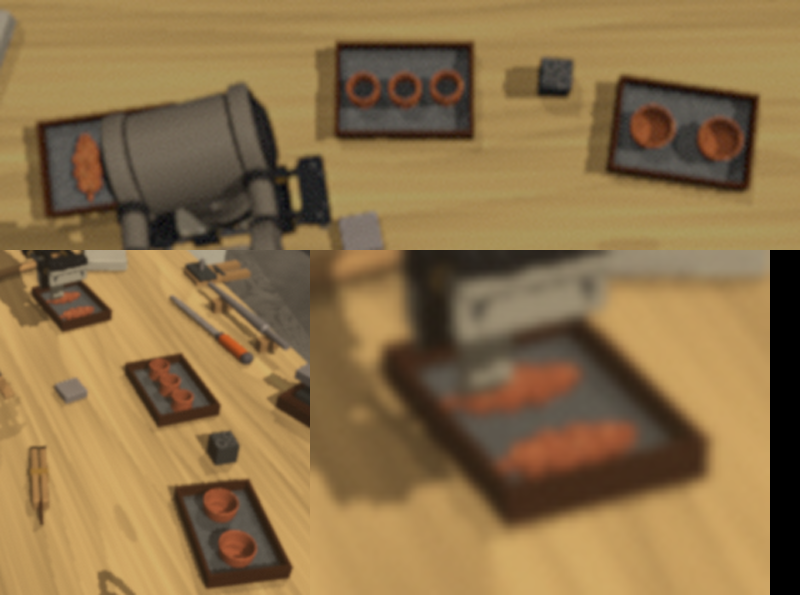

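The final views show all the pieces in their trays: three rings at (363,88), (405,88) and (447,86), two dishes at (652,126) and (720,138), and both leaves flat side by side. The gripper is clear, so I hand in.

```bash
python3 -c "
from h import *
print(ticket.hand_in())"
```

```text
the job is handed in; nothing more can be done
None
```

Both rings, the leaf and the dish were set down upright in the trays of their kind, and the job was handed in at about 30 s; the last pictures show them in place, but the hand-in returned no verdict.

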